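Finish the second course of soap in a tray and fold up its sides

ROBOT

A 6-joint arm with a two-finger parallel gripper is mounted at the origin on the work surface. World frame = base frame: x ahead of the robot, y to its left, z up, the work surface at z = 0. Lengths are in m, angles in degrees, forces in N, time in s.
With the tool pointing down it reaches from about 0.375 to 0.75 m from the base axis. Payload 9 kg.
Tool frame: the origin (TCP) lies where the fingers leave the gripper's body, on its centre line; the fingertips stand 73 mm ahead of it and the grasp point (between the pads) lies 54 mm ahead of it (robot.tip_reach is the distance from the TCP to the fingertips, in m); z points along the fingers, y is the line along which they close (so a half turn about z gives the same grasp; the last joint's range is limited). The gripper opens to 85 mm and grips with 20 to 120 N. Pads are 22 mm wide; open, the fingers measure 114 mm over their backs; the gripper's body (76 mm by 85 mm) begins 54 mm behind the grasp point. The pads swing forward as they close: fully open they stand 13 mm farther back than shut.
Start: joints at [-89.02, 5.964, 5.575, 89.605, 0, 77.527], TCP at [0.14, -0.584, 0.304] pointing down, gripper open.
Joint ranges: [-171.21, 171.21], [-48.23, 106.86], [-62.78, 66.21], [-105.2, 120.99], [-86.42, 89.51], [-180, 180]. Speed limits (degrees/s): [127.2, 127.2, 147.25, 180, 180, 180].

INTERFACE

Orientations are given as [roll, pitch, yaw] about the fixed x, y, z axes, in that order (R = Rz(yaw) Ry(pitch) Rx(roll)).
In Python, from plant import robot gives the robot as it stands. Calls block until the motion is done:
- robot.move_pose(position, orientation): joint-space move of the TCP to a pose.
- robot.line_to(position, vel=0.15, rotation=None, guard=None): straight line of the TCP; rotation=None keeps the orientation; vel is the mean speed in m/s. With guard (N) it stops when the force on the tool has changed by that much, and returns True; else False.
- robot.goto_joints(angles): joint-space move.
- robot.set_gripper(opening): finger opening in m; the grip force is fixed at half the most; returns when the fingers have stopped.
- robot.pause(seconds).
- robot.ik(position, orientation): joint angles nearest the present ones, or None.
- robot.observe(): the state.
- robot.grab_frame(name): name is "side" or "top" or "wrist"; returns the picture (384x512x3 uint8, blue, green, red); there is no depth.
- robot.get_calibration(name): a dict with "vertical_fov" (degrees; the focal length in pixels is half the picture's height over the tangent of half this angle, whatever the lens; pixels are square), "cx", "cy" (the principal point, pixels), "k1" (the pictures are not rectified: a ray, as slopes to the right and down, at radius r is drawn at 1 + k1 r^2 times it, then the intrinsics apply), "rvec" (rotation vector, rad) and "tvec" (3), from world to camera coordinates, as OpenCV has them. Camera axes: x right, y down, z forward; pixel columns grow to the right and rows downward; lengths in m; the calibration is good to about 2 mm. A picture is of the moment at which its call begins: read the wrist's pose just before it. get_calibration takes no time and is no camera call; for the wrist camera it gives the pose at the moment of the call.
A pose or a line that the arm cannot do raises robot.IKError and nothing moves.
- robot.job_done(): hands the job in; it is judged then, once.
The state is a dict: "time": time; "q": joint angles; "qvel": joint speeds; "joint_torque": joint torques, N m; "tool_pos": TCP position; "tcp_rot": TCP orientation; "ft_force": force on the tool from outside, world axes, zero at the start; "torque": the same for the moment, N m; "gripper_width": finger opening in m; "gripper_force": force on a finger pad.
Only numpy, scipy, OpenCV 4.12 (cv2) and the standard library are available. Lean on these libraries where they do the work, as an engineer would, in place of code of your own. Each camera call takes 0.05 s, during which the arm holds its last target. There are 200 camera calls.

TASK

Finish the second course of soap bars in the cardboard tray in running bond, like brickwork: set down (do not drop) the loose full bar and the loose half bar from the wooden board flat and in line with the two pieces already laid there, so that every upper joint comes over the middle of a bar below and none over a lower joint. Then fold both long side walls of the tray fully upright. Leave the bars already laid where they are and do not disturb the bottle, jar and tin.

Things in the scene. Friction and masses are not known exactly. Their poses are not given: they have to be found in the camera images.
- tray: cardboard tray fixed to the bench, partly erected. Origin: centre of its underside; x across, y along. Floor 4 mm thick. Clear length between the standing end walls 254 mm (y = -127 to 127 mm), end walls 8 mm thick, 62 mm tall; clear width 60 mm (x = -30 to 30) with the side walls up. Centres of first-course bars are 18 mm above the origin, of second-course bars 46 mm.
- tray_end (a point): inner face of the tray's standing +y end wall, middle, at floor level (tray x 0, y 127, z 4 mm). The second course starts at the other (-y) end with laid_half, then laid_full, and is open from about y = -5 mm to here: room for one full and one half bar with some 13 mm to spare in all.
- wall_a (a joint): long side wall on the tray's -x side: 4 mm board, 270 mm long, 60 mm from crease to free edge, creased along the tray's floor edge. 0 = lying flat outwards on the bench, 1.57 = upright, against a firm stop (press lightly). Starts leaning outwards at 0.35 to 0.7 rad. The crease is stiff: the wall stays where it is left and moves for about 1 N at the free edge.
- wall_b (a joint): the same on the tray's +x side; also 0 = flat outwards, 1.57 = upright.
- wall_a_hinge (a point): middle of the crease of wall_a, 32 mm from the tray's middle plane, 2 mm above the bench
- wall_b_hinge (a point): middle of the crease of wall_b, 32 mm from the tray's middle plane, 2 mm above the bench
- wall_a_edge (a point): middle of the free edge of wall_a (mid-thickness), 60 mm from the crease; it travels up and inwards on an arc as the wall rises. A vertical finger held against the edge from outside must move up with it: pushed level, it only jams the edge while the wall lies low.
- wall_b_edge (a point): the same point of wall_b
- full_bar: the loose full bar, 80 mm long, 55 mm wide, 28 mm thick, 0.12 kg, lying flat on the wooden board; bar of cream hand-cut soap; origin at its centre; its x axis runs across its 55 mm width, y along its length, z through its 28 mm thickness. To be laid next to laid_full, held across its 55 mm width (no room for fingers at its ends in the tray); either way round.
- half_bar: the loose half bar, 39 mm long, 55 mm wide, 28 mm thick, 0.06 kg, lying flat on the wooden board; axes as the full bar's: the 55 mm width is along x, the 39 mm length along y. Closes the course against the +y end wall; hold it across its 55 mm width.
- low_a: first-course full bar (80 x 55 x 28 mm) at the tray's -y end; origin at its centre; loose, not to be moved
- low_b: first-course full bar in the tray's middle; origin at its centre; loose, not to be moved
- low_c: first-course full bar at the tray's +y end; origin at its centre; loose, not to be moved
- laid_half: second-course half bar (39 mm long) already laid at the -y end; origin at its centre; loose, not to be moved
- laid_full: second-course full bar already laid next to it, over the joint of low_a and low_b; origin at its centre; loose, not to be moved
- board: slatted wooden curing board, 270 x 140 mm, top face 15 mm above the bench; origin at the centre of its underside, x along its 270 mm; on the left or the right of the tray; fixed
- steel_tray: shallow metal tray, 270 x 140 mm, rim 14 mm high, on the other side of the cardboard tray; origin at the centre of its underside; fixed
- dropper_bottle: small amber dropper bottle, 33 mm across, 102 mm tall, standing in the metal tray; origin at the centre of its foot; leave alone
- balm_jar: balm jar, 56 mm across, 45 mm tall, in the metal tray; origin at the centre of its foot; leave alone
- tin: round flat tin, 69 mm across, 24 mm tall, in the metal tray; origin at the centre of its foot; leave alone
Things that resemble listed ones, but are neither listed nor needed, are in the scene too. Leave any orange or red look-alike of the full_bar alone.

How it is judged:
By the outcome, as a careful person would: the job done as asked, in the order asked, and still so for the second after the job is handed in, with the robot touching nothing.
It also fails if it takes over 72 s, if anything falls off the work surface, if the arm or the gripper's body presses on something with over 40 N, if the wrist force passes 120 N, or if a joint passes its speed limit or range.

## Working session

There is one attempt and no reset: what is moved stays moved. The work goes in short steps, each a Python script; the robot and the scene stay as the last script left them, time stands still between calls to the robot, and variables do not carry over. Pictures are saved under pics/ and viewed, at most 13 in all, crops included, and the job is handed in when it is done.

```bash
ls; mkdir -p pics
cat > h.py <<'E'
import numpy as np, cv2
from plant import robot
def cam(n):
    c=robot.get_calibration(n); f=192/np.tan(np.radians(c["vertical_fov"])/2)
    K=np.array([[f,0,c["cx"]],[0,f,c["cy"]],[0,0,1.]])
    R=cv2.Rodrigues(np.array(c["rvec"],float))[0]; t=np.array(c["tvec"],float).ravel()
    return K,R,t,np.array([c["k1"],0,0,0,0.])
def ray(C,uv):
    K,R,t,d=C
    p=cv2.undistortPointsIter(np.array([[uv]],float),K,d,None,None,(3,50,1e-9))[0,0]
    return -R.T@t, R.T@np.array([p[0],p[1],1])
def onz(C,uv,z):
    o,d=ray(C,uv); return o+d*(z-o[2])/d[2]
def proj(C,P):
    K,R,t,d=C
    return cv2.projectPoints(np.array(P,float).reshape(-1,1,3),cv2.Rodrigues(R)[0],t,K,d)[0][:,0]
E
python3 - <<'E'
from h import *
a=[robot.grab_frame(n) for n in("top","side")]
for n,i in zip(("top","side"),a):
    cv2.imwrite(f"pics/{n}0.png",i); K,R,t,d=cam(n); print(n,K[0],-R.T@t,R[2],d[0])
cv2.imwrite("pics/top0b.png",cv2.resize(a[0],(800,600),interpolation=cv2.INTER_CUBIC))
cv2.imwrite("pics/side0b.png",cv2.resize(a[1],(800,600),interpolation=cv2.INTER_CUBIC))
print(robot.observe())
E
```

```text
pics
top [437.62273619   0.         258.50242061] [0.33348047 0.06568498 1.2252943 ] [ 0.13058641 -0.01615605 -0.99130529] -0.1676928927136505
side [397.42462179   0.         256.99272308] [ 0.25783195 -0.73709574  0.66799916] [ 0.22993598  0.77828986 -0.5842896 ] -0.01970179062494047
{'time': 0.1, 'q': array([-8.90184444e+01,  5.99706438e+00,  5.53270972e+00,  8.96053565e+01,
        6.48492923e-04,  7.75287928e+01]), 'qvel': array([-0.01384761, -0.16896961,  0.13336841, -0.07771581, -0.06476813,
       -0.01037153]), 'joint_torque': array([ 6.33299409e-03, -5.58215010e+01,  5.04714525e+01,  1.34678360e-02,
       -2.24644295e-04, -1.01344563e-05]), 'tool_pos': array([ 0.13961558, -0.58331381,  0.30319243]), 'tcp_rot': array([-1.79932074e+02, -1.56872501e-02,  1.34527531e+01]), 'ft_force': array([0.30445487, 1.08847802, 1.02359254]), 'torque': array([-0.04157829, -0.02363796, -0.01201441]), 'gripper_force': 0.0, 'gripper_width': 0.08555944852675088}
```

View pics/top0b.png

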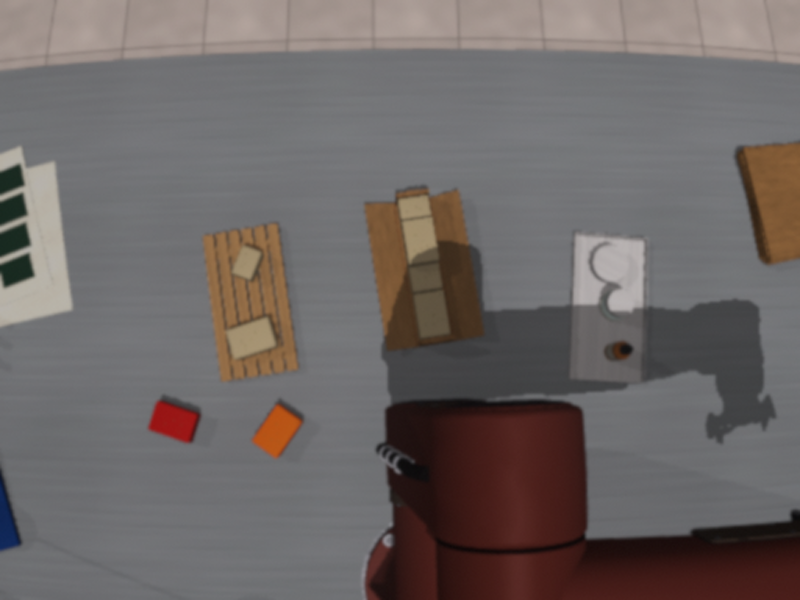

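View pics/side0b.png

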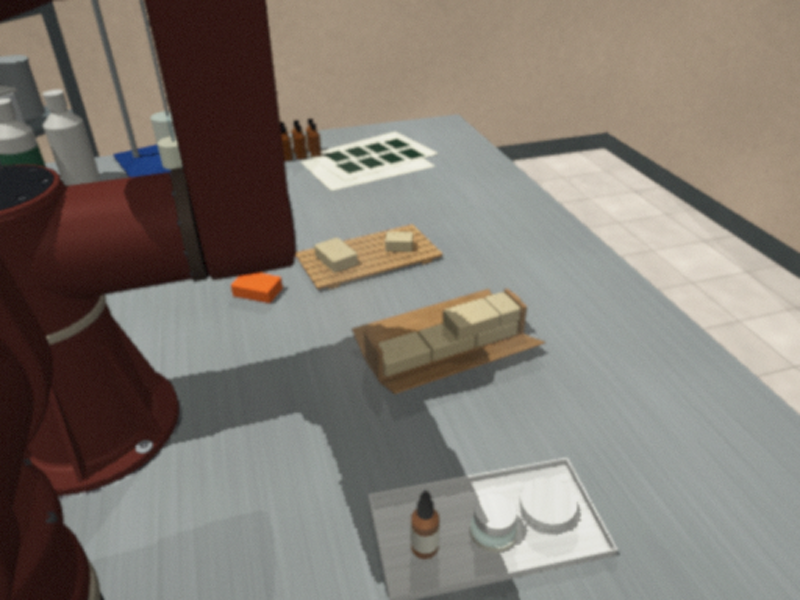

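The top view shows the board on the left with the full bar at (250,338) and half bar at (247,262) in the enlarged picture. The tray is in the middle, with its laid end far and its open end near the robot. The metal tray is on the right. So tray +y points towards the robot and wall_b is on the left. The side view agrees. Next I get rough positions, then look from the wrist.

```bash
cat >> h.py <<'E'
def bars(im,C,z,lo=300,box=None):
    """cream blobs -> list of (centre,len,wid,yaw of long side) on plane z"""
    hsv=cv2.cvtColor(im,cv2.COLOR_BGR2HSV); return hsv
E
python3 - <<'E'
from h import *
im=cv2.imread("pics/top0.png"); C=cam("top"); s=.64
for n,u,z in [("full",(250,338),.043),("half",(247,262),.043),("trayfar",(412,192),.066),("traynear",(435,340),.032),("orange",(278,430),.02),
  ("b_far",(366,203),.02),("b_near",(387,349),.02),("a_far",(458,191),.02),("a_near",(484,335),.02)]:
    print(n,onz(C,(u[0]*s,u[1]*s),z).round(3))
hsv=cv2.cvtColor(im,cv2.COLOR_BGR2HSV)
for p in [(250,338),(247,262),(220,260),(430,310),(420,235),(415,190),(390,270),(460,290)]: print(p,hsv[int(p[1]*s),int(p[0]*s)])
K,R,t,d=cam("wrist"); o=robot.observe(); print(K[0],-R.T@t,R[2],R[0],o["tool_pos"],o["tcp_rot"],d[0])
for yaw in (0,90,-90,180): print(yaw, robot.ik([.42,.2,.3],[180,0,yaw]), robot.ik([.45,0,.3],[180,0,yaw]))
E
```

```text
full [0.433 0.316 0.043]
half [0.568 0.323 0.043]
trayfar [0.684 0.029 0.066]
traynear [ 0.426 -0.007  0.032]
orange [0.273 0.27  0.02 ]
b_far [0.678 0.112 0.02 ]
b_near [0.412 0.077 0.02 ]
a_far [ 0.699 -0.056  0.02 ]
a_near [ 0.434 -0.095  0.02 ]
(250, 338) [ 19  80 163]
(247, 262) [ 19  81 161]
(220, 260) [ 15 115 131]
(430, 310) [18 80 96]
(420, 235) [ 19  80 160]
(415, 190) [ 13  84 100]
(390, 270) [ 14 143 123]
(460, 290) [ 14 140  71]
[295.45516544   0.         254.64143335] [ 0.21959302 -0.5628577   0.37275239] [-0.31515101 -0.07384794 -0.946164  ] [ 0.23231785 -0.97263882 -0.0014668 ] [ 0.13961558 -0.58331381  0.30319243] [-1.79932074e+02 -1.56872501e-02  1.34527531e+01] -0.07525469880689885
0 [   9.28686032  -17.81593243  -17.12179022   90.69414221    0.
 -170.71313968] [-16.73825676 -20.57086661 -19.32130744  91.24955917   0.
 163.26174324]
90 [  9.28686032 -17.81593243 -17.12179022  90.69414221   0.
  99.28686032] [-16.73825676 -20.57086661 -19.32130744  91.24955917   0.
  73.26174324]
-90 [  9.28686032 -17.81593243 -17.12179022  90.69414221   0.
 -80.71313968] [ -16.73825676  -20.57086661  -19.32130744   91.24955917    0.
 -106.73825676]
180 [  9.28686032 -17.81593243 -17.12179022  90.69414221   0.
   9.28686032] [-16.73825676 -20.57086661 -19.32130744  91.24955917   0.
 -16.73825676]
```

Run:
```python
from h import *
import pickle
L={}
for n,p in [("tray",[.50,.01,.36]),("board",[.47,.32,.36])]:
    robot.move_pose(p,[180,0,0]); robot.pause(.3)
    C=cam("wrist"); im=robot.grab_frame("wrist"); L[n]=(C,im)
    cv2.imwrite(f"pics/w_{n}.png",im)
pickle.dump(L,open("w.pkl","wb"))
print(robot.observe()["time"])
cv2.imwrite("pics/w_both.png",np.vstack([L["tray"][1],L["board"][1]])[:,:][:768:1].copy() if 0 else cv2.resize(np.hstack([L["tray"][1],L["board"][1]]),(800,300),interpolation=cv2.INTER_AREA))
t=cv2.imread("pics/w_tray.png"); cv2.imwrite("pics/w_trayb.png",cv2.resize(t,(800,600),interpolation=cv2.INTER_CUBIC))
t=cv2.imread("pics/w_board.png"); cv2.imwrite("pics/w_boardb.png",cv2.resize(t,(800,600),interpolation=cv2.INTER_CUBIC))
```

```text
7.9417
```

View pics/w_trayb.png

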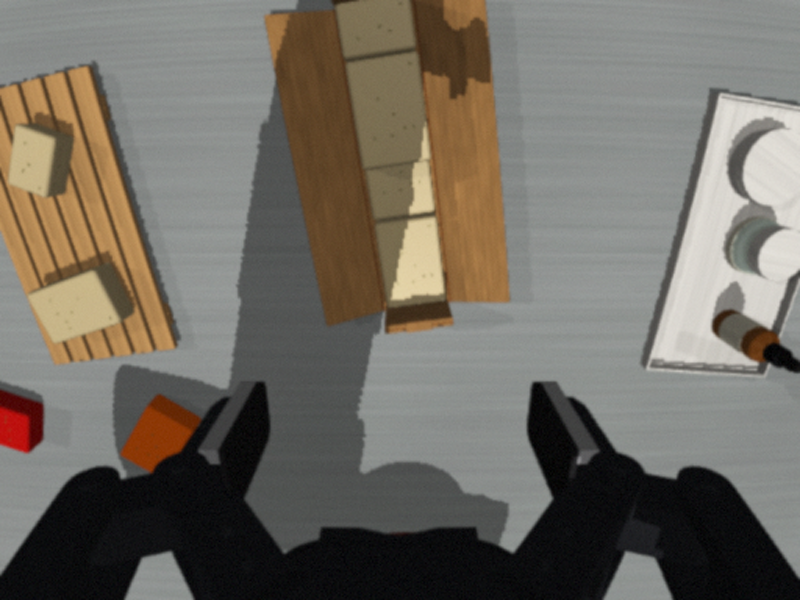

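View pics/w_boardb.png

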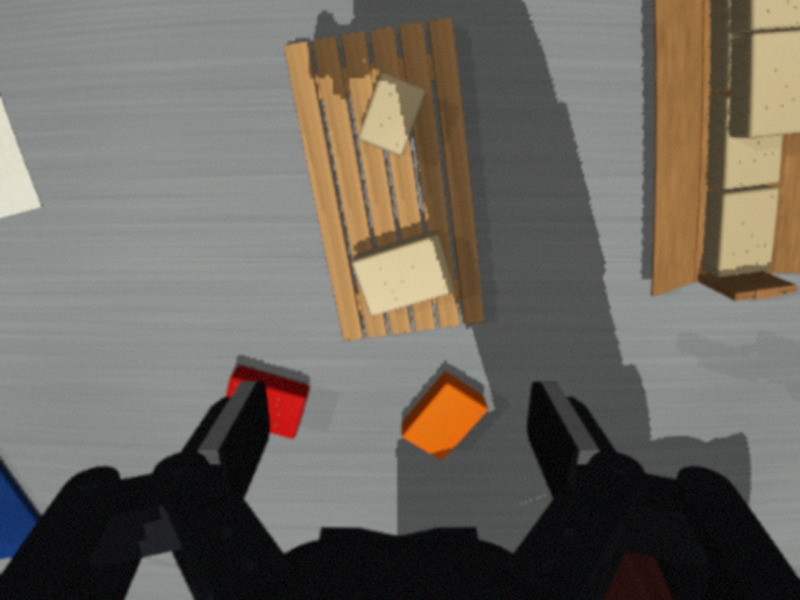

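The tray view shows the low_b/low_c joint at (373,220)-(436,213), the near edge of laid_full at (364,168)-(432,159), and the near end wall at row ~315. The board view shows the full bar's corners at (354,262), (437,237), (453,289), (373,315) and the half bar's at (381,73), (425,91), (405,154), (361,138). I'll cast these and check the sizes.

Run:
```python
from h import *
import pickle
L=pickle.load(open("w.pkl","rb")); s=.64
def pts(n,P,z): return np.array([onz(L[n][0],((u+.5)*s-.5,(v+.5)*s-.5),z) for u,v in P])
# refine bar quads by cream mask + minAreaRect
C,im=L["board"]; hsv=cv2.cvtColor(im,cv2.COLOR_BGR2HSV)
for n,P in [("full",[(354,262),(437,237),(453,289),(373,315)]),("half",[(381,73),(425,91),(405,154),(361,138)])]:
    Q=pts("board",P,.043)
    print(n,Q.mean(0).round(4),[round(float(np.linalg.norm(Q[i]-Q[i-1]))*1e3,1) for i in range(4)],[round(float(np.degrees(np.arctan2(*(Q[i]-Q[i-1])[1::-1]))),1) for i in range(4)])
    poly=cv2.dilate(cv2.fillPoly(np.zeros(im.shape[:2],np.uint8),[(np.array(P)*s).astype(int)],255),np.ones((9,9)))
    for smax in (95,105):
        m=((hsv[...,1]<smax)&(hsv[...,2]>85)&(poly>0)&(hsv[...,0]>14)&(hsv[...,0]<30)&(hsv[...,1]>50)).astype(np.uint8)
        m=cv2.morphologyEx(m,cv2.MORPH_OPEN,np.ones((3,3)))
        c=max(cv2.findContours(m,0,1)[0],key=cv2.contourArea)[:,0]
        W=np.array([onz(C,p,.043)[:2] for p in c])
        r=cv2.minAreaRect((W*1e3).astype(np.float32)); print("  mask",smax,np.round(r,1) if 0 else r)
for n,P,z in [("joint low b/c",[(373,220),(436,213)],.032),("laid_full near",[(364,168),(432,159)],.060),("joint laid",[(346,59),(416,48)],.06),
  ("low_c near",[(388,305),(447,297)],.032),("endwall top in",[(388,321),(452,314)],.066),("endwall top out",[(388,333),(453,325)],.066),
  ("far wall in",[(334,4),(412,-8)],.066)]:
    Q=pts("tray",P,z); print(n,Q.round(4).tolist(),"mid",Q.mean(0).round(4)[:2],"len",round(np.linalg.norm(Q[0]-Q[1])*1e3,1))
```

```text
full [0.4337 0.3161 0.043 ] [51.8, 74.7, 49.2, 75.4] [17.5, -72.8, -161.8, 109.1]
  mask 95 ((433.97698974609375, 318.3619384765625), (56.842445373535156, 80.32628631591797), 17.56790542602539)
  mask 105 ((433.08306884765625, 318.0614013671875), (57.89764404296875, 81.76808166503906), 16.911365509033203)
half [0.5675 0.3254 0.043 ] [51.4, 36.7, 50.4, 37.5] [-18.8, -111.1, 162.2, 70.4]
  mask 95 ((567.2137451171875, 326.6441955566406), (38.30731201171875, 53.57057189941406), 68.18262481689453)
  mask 105 ((567.2035522460938, 326.70721435546875), (38.89937210083008, 54.8010368347168), 68.00688934326172)
joint low b/c [[0.5113, 0.0328, 0.032], [0.5174, -0.0216, 0.032]] mid [0.5144 0.0056] len 54.8
laid_full near [[0.5572, 0.0376, 0.06], [0.564, -0.0153, 0.06]] mid [0.5606 0.0112] len 53.3
joint laid [[0.6361, 0.0492, 0.06], [0.6435, -0.0021, 0.06]] mid [0.6398 0.0235] len 51.9
low_c near [[0.4327, 0.0204, 0.032], [0.4405, -0.0336, 0.032]] mid [ 0.4366 -0.0066] len 54.6
endwall top in [[0.431, 0.0197, 0.066], [0.4373, -0.0346, 0.066]] mid [ 0.4342 -0.0074] len 54.7
endwall top out [[0.4198, 0.0198, 0.066], [0.4272, -0.0358, 0.066]] mid [ 0.4235 -0.008 ] len 56.1
far wall in [[0.6719, 0.0561, 0.066], [0.6793, 0.0012, 0.066]] mid [0.6756 0.0286] len 55.4
```

Run:
```python
from h import *
import pickle
robot.move_pose([.45,.0,.26],[180,0,8.6]); robot.pause(.3)
C=cam("wrist"); im=robot.grab_frame("wrist"); pickle.dump((C,im),open("w2.pkl","wb"))
print(robot.observe()["time"])
cv2.imwrite("pics/w2b.png",cv2.resize(im,(800,600),interpolation=cv2.INTER_CUBIC))
```

```text
12.8
```

View pics/w2b.png

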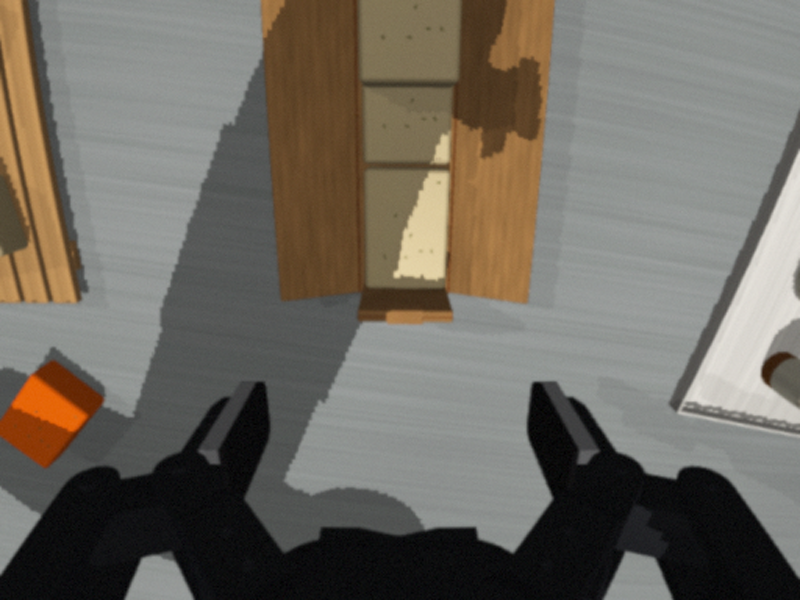

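Square-on view: laid_full near edge at row 82 (cols 359–459), lower joint at row 164 (364–451), low_c near edge at row 289, and end wall top at rows 312–322 (358–452). The walls' near corners are at (281,301) and (528,303).

Run:
```python
from h import *
import pickle
C,im=pickle.load(open("w2.pkl","rb")); s=.64
th=np.radians(8.6); u=np.array([-np.cos(th),-np.sin(th)]); x=np.array([u[1],-u[0]]); 
O=np.array([.5586,.0115])
def T(p,z):
    P=onz(C,((p[0]+.5)*s-.5,(p[1]+.5)*s-.5),z)[:2]-O; return (np.round([P@x*1e3,P@u*1e3],1)).tolist()
for n,P,z in [("laid near",[(359,82),(459,82)],.06),("joint",[(364,164),(451,164)],.032),("low_c near",[(363,289),(447,290)],.032),
 ("wall in",[(358,312),(452,312)],.062),("wall in66",[(358,312),(452,312)],.066),("wall out",[(359,322),(452,321)],.062),("wall foot",[(360,290),(448,290)],.032)]:
    print(n,[T(p,z) for p in P])
# side walls: near-end corner at y=135 plane -> solve angle on arc
for n,p,sg in [("b",(281,301),1),("a",(528,303),-1)]:
    o,d=ray(C,((p[0]+.5)*s-.5,(p[1]+.5)*s-.5)); r=[]
    for k in np.linspace(0.1,1.2,1101):
        zz=.002+.06*np.sin(k); P=(o+d*(zz-o[2])/d[2])[:2]-O
        r.append((abs(sg*P@x-(.032+.06*np.cos(k))),k,P@u))
    print(n,min(r))
print(x,u)
```

```text
laid near [[27.5, -0.9], [-26.7, -1.0]]
joint [[27.7, 44.3], [-26.8, 44.3]]
low_c near [[30.2, 126.9], [-27.0, 127.6]]
wall in [[31.3, 131.9], [-27.3, 131.9]]
wall in66 [[30.9, 130.3], [-26.8, 130.4]]
wall out [[30.9, 138.7], [-27.5, 138.0]]
wall foot [[32.3, 127.6], [-27.7, 127.6]]
b (np.float64(0.0010854941136659302), np.float64(0.266), np.float64(0.14085674421393554))
a (np.float64(4.982796407579371e-06), np.float64(0.5549999999999999), np.float64(0.13654191413812505))
[-0.14953534  0.98875638] [-0.98875638 -0.14953534]
```

```bash
cat >> h.py <<'E'
TH=np.radians(8.07); U=np.array([-np.cos(TH),-np.sin(TH)]); X=np.array([U[1],-U[0]]); O=np.array([.5546,.0114])
def W(x,y,z): return [*(O+X*x/1e3+U*y/1e3),z]
def pick(x,y,yaw,z=.091):
    robot.move_pose([x,y,.17],[180,0,yaw])
    print("pick guard",robot.line_to([x,y,z],vel=.12,guard=8))
    robot.set_gripper(0.03); o=robot.observe(); print("width",o["gripper_width"],o["gripper_force"],o["time"])
    robot.line_to([x,y,.2],vel=.15)
def place(ty,yaw,z=.108):
    robot.move_pose(W(0,ty,.2),[180,0,yaw])
    robot.line_to(W(0,ty,z+.006),vel=.12); robot.pause(.2)
    print("contact",robot.line_to(W(0,ty,z-.006),vel=.02,guard=3)); o=robot.observe(); print(o["tool_pos"],o["ft_force"],o["time"])
E
python3 - <<'E'
from h import *
print(robot.tip_reach)
robot.set_gripper(.085)
pick(.4343,.3172,107.5)
C=cam("wrist"); im=robot.grab_frame("wrist"); cv2.imwrite("pics/held.png",im)
robot.move_pose(W(0,40.5,.2),[180,0,-171.93]); print(robot.observe()["time"])
cv2.imwrite("pics/side1.png",np.hstack([im,robot.grab_frame("side")])[:, :]); 
cv2.imwrite("pics/m1.png",cv2.resize(cv2.imread("pics/side1.png"),(800,300),interpolation=cv2.INTER_AREA))
E
```

```text
0.0726
pick guard False
width 0.054250295678099275 64.68882322311401 15.4667
18.1667
```

View pics/m1.png

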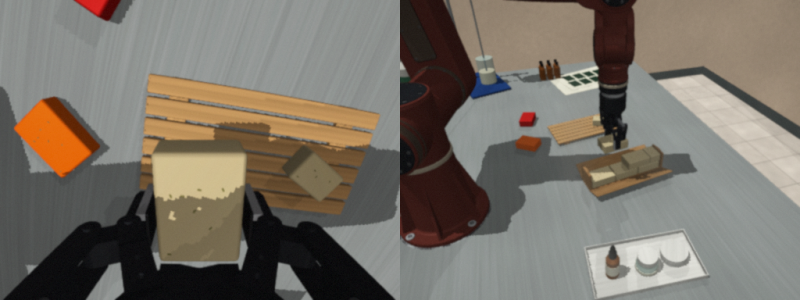

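The full bar is held squarely across its width, with its top front edge at about (198–315, 195) in the native wrist picture. I check how far off-centre it sits along its length, then set it down.

Run:
```python
from h import *
C=cam("wrist"); o=robot.observe(); tp=o["tool_pos"]; a=np.radians(o["tcp_rot"][2]); tx=np.array([np.cos(a),np.sin(a)]); ty=np.array([np.sin(a),-np.cos(a)])
for p in [(198,195),(315,196),(205,334),(307,334)]:
    P=onz(C,p,tp[2]-.048)[:2]-tp[:2]; print(p,(P@tx*1e3).round(1),(P@ty*1e3).round(1))
place(40.5,-171.93)
```

```text
(198, 195) 40.6 -22.8
(315, 196) 40.1 27.1
(205, 334) -37.0 -24.6
(307, 334) -37.0 28.6
contact True
[0.5147492  0.00567127 0.10914606] [-0.67757032  0.32586383  6.54690686] 19.9167
```

Run:
```python
from h import *
robot.set_gripper(.066)
p=robot.observe()["tool_pos"]; robot.line_to([p[0],p[1],.2],vel=.15); robot.set_gripper(.085)
pick(.5673,.3262,70)
C=cam("wrist"); im=robot.grab_frame("wrist")
o=robot.observe(); print(o["time"])
robot.move_pose(W(0,104,.23),[180,0,-171.93]); 
C2=cam("wrist"); im2=robot.grab_frame("wrist")
import pickle; pickle.dump((C,im,o,C2,im2,robot.observe()),open("w3.pkl","wb"))
cv2.imwrite("pics/m2.png",cv2.resize(np.hstack([im,im2]),(800,300),interpolation=cv2.INTER_AREA))
```

```text
pick guard False
width 0.05368977422180973 64.63557243347168 24.725
25.65
```

View pics/m2.png

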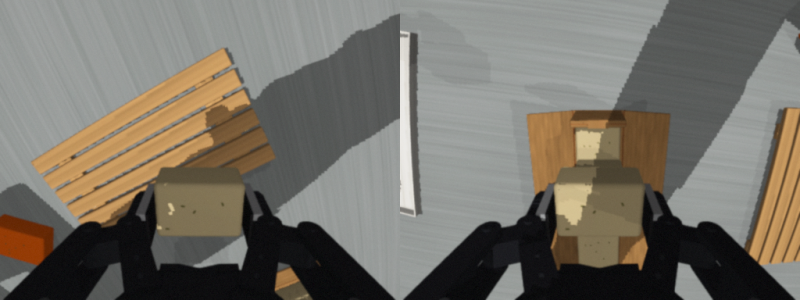

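The half bar is held squarely, with its front top edge at native row ~234 and rear at ~302. The slot by the end wall is clear.

Run:
```python
from h import *
import pickle
C,im,o,C2,im2,o2=pickle.load(open("w3.pkl","rb"))
for C,o,P in [(C,o,[(200,234),(309,234),(199,302),(309,302)])]:
    tp=o["tool_pos"]; a=np.radians(o["tcp_rot"][2]); tx=np.array([np.cos(a),np.sin(a)]); ty=np.array([np.sin(a),-np.cos(a)])
    for p in P:
        Q=onz(C,p,tp[2]-.048)[:2]-tp[:2]; print(p,(Q@tx*1e3).round(1),(Q@ty*1e3).round(1))
# end wall inner top edge & placed full's near edge in second view (tray frame, mm)
for n,p,z in [("wall in",(658.,126.),.062),("wall out",(None,None),0)][:1]:
    for c in (575,620):
        Q=onz(C2,((c-400)*1.28,126*1.28),.066)[:2]-O; print(n,Q@X*1e3,Q@U*1e3)
place(104,-171.93)
```

```text
(200, 234) 21.3 -26.1
(309, 234) 21.3 22.7
(199, 302) -16.7 -29.2
(309, 302) -16.7 25.3
wall in -23.456231355542904 129.95287090537957
wall in 23.389206017456814 129.91790223840204
contact True
[ 0.45195352 -0.00326117  0.10928193] [-0.41841976 -0.10843894  4.36249493] 29.675
```

Run:
```python
from h import *
import pickle
robot.set_gripper(.066)
p=robot.observe()["tool_pos"]; robot.line_to([p[0],p[1],.22],vel=.15)
robot.move_pose([.45,.0,.27],[180,0,8.07]); robot.pause(.2)
C=cam("wrist"); im=robot.grab_frame("wrist"); pickle.dump((C,im),open("w4.pkl","wb"))
print(robot.observe()["time"])
cv2.imwrite("pics/w4b.png",cv2.resize(im,(800,600),interpolation=cv2.INTER_CUBIC))
```

```text
33.75
```

View pics/w4b.png

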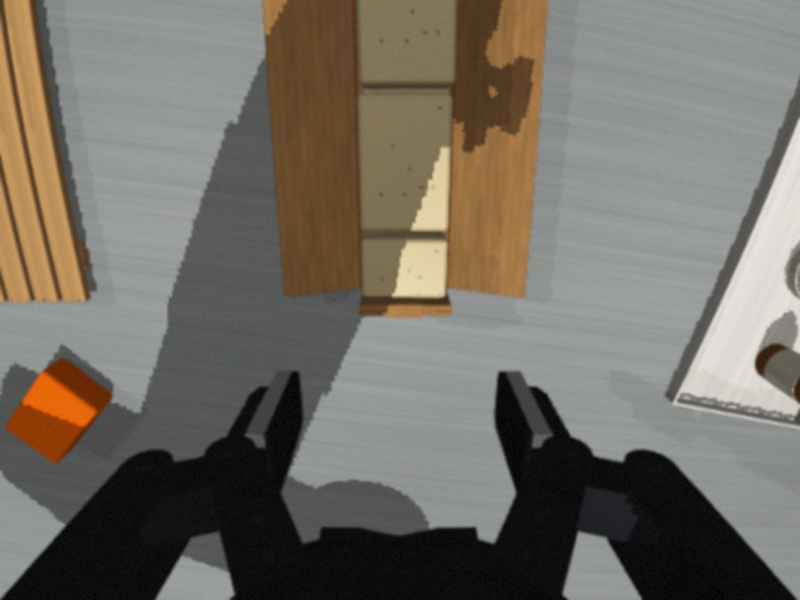

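Both bars lie flat and in line: upper joints at rows ~86 and ~235, half bar clear of the end wall at row ~299. Now the walls.

```bash
cat > wall.py <<'E'
from h import *
import sys
def wall(sg,H=14.5):
    yaw=8.07; tip=.0726
    def P(th,c=0,lift=-8):
        return W(sg*(32+60*np.cos(th)+2*np.sin(th)+H+c),0,tip+max(.008,(2+60*np.sin(th)+lift)/1e3))
    p=P(.25,8); robot.move_pose([p[0],p[1],.17],[180,0,yaw]); robot.line_to(p,vel=.12)
    for th in np.linspace(.25,1.42,9):
        g=robot.line_to(P(th),vel=.07,guard=12)
        f=robot.observe()["ft_force"]; print(round(th,2),g,(f[:2]@X*sg).round(2),f[2].round(2))
        if g: return
    robot.pause(.2); p=P(1.42)
    q=P(1.5708,-4); q[2]=p[2]+.002
    print("stop",robot.line_to(q,vel=.02,guard=5)); o=robot.observe()
    print("finger face x",sg*((o["tool_pos"][:2]-O)@X)*1e3-H,"f",o["ft_force"])
    robot.pause(.2)
    e=o["tool_pos"]+np.r_[X*sg*.03,0]; robot.line_to(e,vel=.08); robot.line_to([e[0],e[1],.2],vel=.15)
    print(robot.observe()["time"])
E
python3 - <<'E'
from wall import *
robot.set_gripper(0.0); wall(1)
E
```

```text
0.25 False -0.56 -0.39
0.4 False -0.38 -0.16
0.54 False 0.34 -0.45
0.69 False -0.26 -0.94
0.84 False 0.59 -0.82
0.98 False 0.58 0.16
1.13 False 0.16 -0.07
1.27 False -0.54 -0.17
1.42 False 0.39 0.26
stop False
finger face x 30.00204153492406 f [-0.74082208  0.22893056  0.67126818]
40.8667
```

Run:
```python
from h import *
robot.move_pose([.45,.0,.27],[180,0,8.07]); robot.pause(.2)
im=robot.grab_frame("wrist"); s=robot.grab_frame("side")
print(robot.observe()["time"],robot.observe()["gripper_width"])
cv2.imwrite("pics/m5.png",np.hstack([cv2.resize(im,(400,300),interpolation=cv2.INTER_AREA),cv2.resize(s[150:300,200:400],(400,300),interpolation=cv2.INTER_CUBIC)]))
```

```text
41.8 0.00025910374019192674
```

View pics/m5.png

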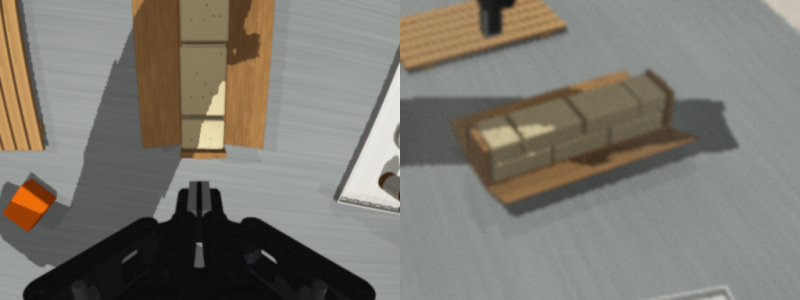

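Wall b has not moved. The closed fingers are thinner across tool y than I assumed, so they lagged and rose over the edge. I'll turn the tool 90° so the known 22 mm pad width makes contact, with more overlap and a slight lead.

```bash
sed -i 's/yaw=8.07/yaw=98.07/; s/H=14.5/H=11/; s/def P(th,c=0,lift=-8)/def P(th,c=-3,lift=-16)/; s/max(.008/max(.005/; s/P(1.5708,-4)/P(1.5708,-8)/; s/P(.25,8)/P(.25,9)/' wall.py
python3 - <<'E'
from wall import *
wall(1)
im=robot.grab_frame("side")
cv2.imwrite("pics/m6.png",cv2.resize(im[150:300,200:400],(400,300),interpolation=cv2.INTER_CUBIC))
E
```

```text
0.25 False 3.15 1.78
0.4 False 5.03 2.83
0.54 False -0.02 -1.35
0.69 False 0.19 -0.34
0.84 False 0.11 -0.6
0.98 False -0.26 -0.04
1.13 False 0.45 -0.35
1.27 False 0.05 -0.15
1.42 False 0.29 -0.88
stop True
finger face x 33.0852430886972 f [0.78541819 2.65166398 1.67284327]
48.4833
```

View pics/m6.png

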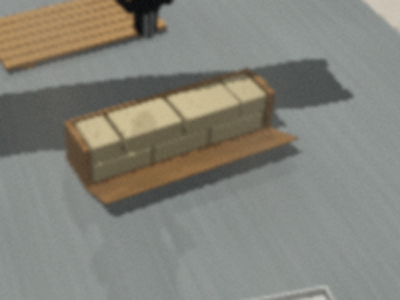

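Wall b is upright and its stop was felt at 33.1 mm (34 expected). Now wall a.

Run:
```python
from wall import *
wall(-1)
robot.move_pose([.42,.0,.29],[180,0,8.07]); robot.pause(.2)
im=robot.grab_frame("wrist"); s=robot.grab_frame("side")
print(robot.observe()["time"])
cv2.imwrite("pics/m7.png",np.hstack([cv2.resize(im,(400,300),interpolation=cv2.INTER_AREA),cv2.resize(s[150:300,200:400],(400,300),interpolation=cv2.INTER_CUBIC)]))
```

```text
0.25 False 3.04 1.3
0.4 False 5.01 3.29
0.54 False 2.18 1.42
0.69 False 0.49 -0.54
0.84 False 0.46 0.44
0.98 False 0.49 -0.78
1.13 False 0.26 -0.07
1.27 False -0.09 -0.96
1.42 False 0.47 0.53
stop True
finger face x 34.53897526515009 f [ 1.19753949 -2.99332787  2.16179083]
54.7667
56.4917
```

View pics/m7.png

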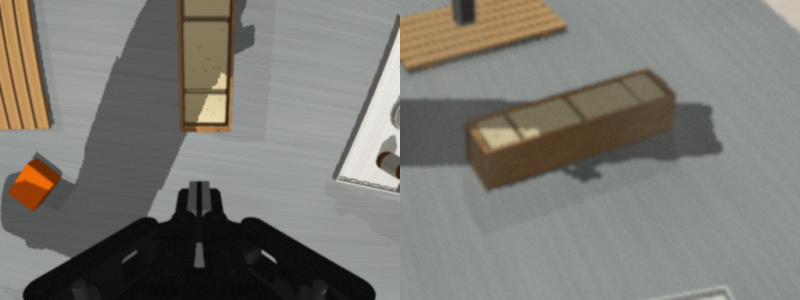

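Both side walls are upright and closed up with the end walls (columns 180–232), and the bars lie undisturbed with joints at rows 18 and 90. I'm handing in.

```bash
python3 -c "
from plant import robot
print(robot.job_done())"
```

```text
the job is handed in; nothing more can be done
None
```

The second course is finished in running bond, both side walls were pushed upright to their stops, and the job was handed in at about 56 s; the first try at wall b missed the edge, and a second pass raised it.

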